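Weigh a sealed canister on the sprung hook and mark the reading

TASK

Weigh the sealed steel canister: hang it by its yoke on the balance's sprung hook, letting the hook take the load slowly (it should never move faster than about 5 cm a second) and letting go only when the hook carries exactly the canister's weight, so that the hook is neither jerked, bounced nor forced. Let it hang until hook and canister are at rest, then slide the index until its mark is level with the hook's pointer. Leave the canister hanging there at rest, and do not knock over or shift the other things.

Things in the scene. Friction and masses are not known exactly. Their poses are not given: they have to be found in the camera images.
- canister_tab (a point): Centre of the canister's grey grip tab: 22 mm along x, 14 mm along y, 40 mm high, standing on the cross bar; 126 mm above the canister's foot, on its centre line (top at 146 mm). Axes: z up, x through the eye, y along the bar; front and back are alike.
- canister_eye (a point): Middle of the underside of the canister's cross bar, 96 mm above the foot, 30 mm below canister_tab, same axes; this face rests on the hook. The bar is 10 mm along x, 52 mm along y, 10 mm high. The eye below it is 40 mm wide, 46 mm high, open right through along x.
- canister: Loose sealed steel can, 55 mm across, 50 mm high, standing upright, with a yoke on top: two posts (8 x 6 mm) carry the cross bar and the grip tab. Origin at the centre of its foot; axes as canister_tab. It weighs 0.2 to 0.85 kg, not known beforehand.
- balance: Spring balance, fixed: white upright board, 367 mm high, facing its own -x (the robot), y -70 to +210 mm, with a plain ruled scale; 12 mm foot, reaching 160 mm ahead of the board under the hook (90 mm wide). Origin on the worktop below the hook, at the board's face; x into the board, y left, z up. A spring tube 22 mm across, 15 mm proud, is above the hook from z 268 mm.
- hook_seat (a point): Middle of the hook's flat seat, 114.5 mm ahead of the board, 240 mm above the worktop unloaded. Hook: steel arm along -x, 14 mm wide, 8 mm thick; seat 27 mm long between the upturned front tip (8 mm thick, 14 mm above the seat, front face 136 mm from the board) and a rear stop 6 mm high. It moves straight down on a spring. Axes as balance.
- hook (a joint): How far the hook has dipped below its unloaded place, m (0 to 0.13, grows downward). Spring about 75 N/m with 0.2 N preload: the canister's weight dips it some 23 to 109 mm. Lightly damped: it swings for 2 to 3 s after a disturbance.
- pointer (a point): Tip of the dark pointer blade fixed to the hook, just ahead of the board's face, 70 mm to the left (y) of the hook; level with the hook's seat and moving with it. Axes as balance.
- index (a joint): How far the index has been slid down from the top of its slot, m (0 to 0.13, grows downward). Equal values of the joints hook and index mean that pointer and mark are level. It slides stiffly, 2 N of friction, and stays where it is left.
- index_mark (a point): Tip of the black mark blade of the index, on the board 96 mm left (y) of the hook's line, facing the pointer's tip across a gap of 26 mm. Axes as balance.
- index_tab (a point): Centre of the index's grip tab, a black block 30 mm along x, 12 mm along y, 26 mm high, 70 mm ahead of the board's face and 150 mm left (y) of the hook's line, at the same height as the mark; free above and below, taken from above. Axes as balance.
- cup: Bystander: specimen cup with white lid, 53 mm across, 59 mm high.
- small_bottle: Bystander: brown reagent bottle with white cap, 36 mm across, 75 mm high.
- tape: Bystander: roll of tape lying flat, 66 mm across, 19 mm high.
- wood_stamp: Bystander: wooden hand stamp, 52 x 26 mm, 72 mm high.
Not all that is in view belongs to the job. Of the things that look like the canister, take the one that is nearest to the robot's base at the start.

How it is judged:
By the outcome, as a careful person would: the job done as asked, in the order asked, and still so for the second after the job is handed in, with the robot touching nothing.
It also fails if it takes over 67 s, if anything falls off the work surface, if the arm or the gripper's body presses on something with over 40 N, if the wrist force passes 120 N, or if a joint passes its speed limit or range.

ROBOT

A 7-joint arm with a two-finger parallel gripper is mounted at the origin on a cart in front of the work surface, level with it; the furniture and walls round the work are solid. World frame = base frame: x ahead of the robot, y to its left, z up, the work surface at z = 0. Lengths are in m, angles in degrees, forces in N, time in s.
With the tool pointing down it reaches from about 0.425 to 0.875 m from the base axis. Payload 4.7 kg.
Tool frame: the origin (TCP) lies midway between the tips of the shut fingers; the grasp point (between the pads) lies env.grip_point_offset behind it (env.grip_point_offset is the distance from the TCP to the grasp point, in m); x points along the fingers, y is the direction in which the jaws open and shut, and the axes are right-handed (so a half turn about x gives the same grasp; the last joint's range is limited). The gripper opens to 87 mm and grips with 3 to 60 N. Pads are 19 mm wide; open, the fingers measure 117 mm over their backs; the gripper's body (75 mm by 190 mm) begins 51 mm behind the grasp point.
Start: joints at [66.526, 18.392, -4.016, 83.108, 1.295, 78.541, -3.26], TCP at [0.267, -0.593, 0.223] pointing down, gripper open.
Joint ranges: [-163.93, 163.93], [-17.29, 119.83], [-79.2, 71.16], [3.27, 140.29], [-89.18, 269.18], [5.43, 117.66], [-154.24, 154.24]. Speed limits (degrees/s): [147.25, 147.25, 180, 180, 180, 180, 180].

INTERFACE

Orientations are given as [roll, pitch, yaw] about the fixed x, y, z axes, in that order (R = Rz(yaw) Ry(pitch) Rx(roll)).
In Python, from cell import readout, read_camera, camera_params, sign_off, spot_in, pinpoint, env gives the robot as it stands.
- The arm moves only by the shell command python3 -m pendant 'ROWS' [OPENING] [FORCE]. ROWS is a JSON object of lists of equal length, an entry for each row: "xyz": the shift along the world's x, y, z in m, a list of three; "turn": the turn about the world's z in rad. A call has 1 to 10 rows; each row shifts and turns the pose as measured when the row begins; what a row does not reach is not made up. A row lasts 1/8 s, in which the tool goes at most 62.5 mm and 10.7 degrees, less where a joint would pass 70% of its speed; a pose out of reach is approached as far as the arm can. A call is refused whole if a number of a shift passes 0.0625 or a number of a turn 0.188, either way. A call with a gripper value outside its range is refused whole. OPENING is the opening, from 0 (shut) to 1 (fully open), set as the call begins (- or left out, the last holds). The fingers move at their own pace and stop on an object; FORCE is the grip in N (left out, the last holds). Time passes only in rows, so rows that do not move let the fingers close. It gives the time, the measured TCP pose, the force and the opening at its end, in the units of the state.
- readout.get_obs(): the state, without advancing time (a new reading comes with each control period).
- read_camera(name): name is "scene" or "top"; returns the picture (384x512x3 uint8, red, green, blue); there is no depth.
- camera_params(name): a dict with "fx", "fy", "cx", "cy" (pixels), "rvec" (rotation vector, rad) and "tvec" (3), from world to camera coordinates, as OpenCV has them. Camera axes: x right, y down, z forward; pixel columns grow to the right and rows downward; lengths in m; the calibration is good to about 2 mm. A picture is of the moment at which its call begins. camera_params takes no time and is no camera call.
- sign_off(): hands the job in, once; it reports no verdict.
Trained networks look in the newest picture that a camera, given by its name, has taken for a name from the list of things; names that differ only in an ending like _2 or _b are one class to them, and where a whole thing is asked for, a point or a joint stands for the part that bears it (a point fixed in the world has none). Each returns a list of dicts, best first, with "score" (0 to 1); they miss things now and then, are a little off and sometimes report something else, mostly with a low value. They report only what shows in the picture. A call takes as long as a camera call. They do not tell look-alikes from the thing itself.
- spot_in(camera, name): "at" ([x, y, z] in m, in the coordinates of the camera as it stood for that picture, good to about 4 mm: the middle of the surface that is visible of it).
- pinpoint(camera, name): "at" ([x, y, z] in m, in the coordinates of the camera as it stood for that picture, good to about 4 mm: a listed point, or the origin of a listed thing).
The state is a dict: "time_s": time; "qpos": joint angles; "joint_velocities": joint speeds; "effort": joint torques, N m; "tool_pos": TCP position; "tool_rot": TCP orientation; "force": force on the tool from outside, world axes, zero at the start; "wrist_torque": the same for the moment, N m; "grip_width": finger opening in m.
Only numpy, scipy, OpenCV 4.12 (cv2) and the standard library are available. Lean on these libraries where they do the work, as an engineer would, in place of code of your own. Each camera call takes 0.05 s, during which the arm holds its last target.

## Working session

There is one attempt and no reset: what is moved stays moved. The work goes in short steps, Python scripts to look and compute and a shell command to move; the robot and the scene stay as the last step left them, time stands still between calls to the robot, and variables do not carry over. Pictures are saved under pics/ and viewed, and the job is handed in when it is done.

```bash
ls; mkdir -p pics; cat > h.py <<'E'
import numpy as np, cv2
from cell import readout, read_camera, camera_params, spot_in, pinpoint, env
def cam(n):
    p=camera_params(n); R=cv2.Rodrigues(np.array(p['rvec'],float))[0]; t=np.array(p['tvec'],float).ravel()
    K=np.array([[p['fx'],0,p['cx']],[0,p['fy'],p['cy']],[0,0,1.]]); return K,R,t
def c2w(n,a):
    K,R,t=cam(n); return R.T@(np.array(a)-t)
def w2p(n,w):
    K,R,t=cam(n); c=R@np.array(w)+t; q=K@c; return q[:2]/q[2]
def p2w(n,uv,axis,val):
    K,R,t=cam(n); d=R.T@np.linalg.inv(K)@np.array([uv[0],uv[1],1.]); o=-R.T@t
    return o+d*(val-o[axis])/d[axis]
def save(n,f):
    im=read_camera(n); cv2.imwrite('pics/'+f,im[:,:,::-1]); return im
E
python3 - <<'E'
from h import *
o=readout.get_obs(); print({k:np.round(v,3).tolist() for k,v in o.items()}, env.grip_point_offset)
for c in ('scene','top'):
    save(c,c+'0.png')
    K,R,t=cam(c); print(c,K[0,0],np.round(-R.T@t,3),np.round(R,2).tolist())
    for n in ('canister','canister_tab','balance','hook_seat','pointer','index_mark','index_tab','cup','small_bottle','tape','wood_stamp'):
        for d in pinpoint(c,n): 
            w=c2w(c,d['at']); print(c,n,round(d['score'],2),np.round(w,3),np.round(w2p(c,w)))
E
```

```text
pics
{'time_s': 0.0, 'qpos': [66.526, 18.439, -4.015, 83.175, 1.295, 78.542, -3.261], 'joint_velocities': [-0.008, -0.019, 0.002, 0.002, 0.051, -0.064, -0.029], 'effort': [-0.0, -49.13, -0.404, -31.254, -0.064, 0.044, 0.0], 'tool_pos': [0.267, -0.592, 0.221], 'tool_rot': [-87.177, 89.889, 117.105], 'force': [-0.448, 0.876, 0.008], 'wrist_torque': [-0.01, -0.051, 0.063], 'grip_width': 0.087} 0.0187
scene 439.8597572950168 [-0.042  0.516  1.076] [[-0.7, -0.71, -0.0], [-0.54, 0.53, -0.66], [0.47, -0.46, -0.75]]
scene canister 0.83 [ 0.551 -0.184  0.004] [278. 192.]
scene canister 0.75 [ 0.448 -0.21   0.   ] [307. 207.]
scene canister 0.63 [ 0.51  -0.406  0.   ] [331. 165.]
scene canister_tab 0.91 [ 0.55  -0.181  0.125] [279. 167.]
scene canister_tab 0.77 [ 0.45  -0.21   0.129] [311. 179.]
scene canister_tab 0.65 [ 0.64  -0.216  0.129] [266. 145.]
scene canister_tab 0.65 [ 0.506 -0.411  0.132] [339. 136.]
scene hook_seat 0.6 [ 0.546 -0.068  0.244] [253. 158.]
scene pointer 0.84 [0.642 0.014 0.246] [206. 155.]
scene pointer 0.65 [ 0.449 -0.343  0.001] [334. 184.]
scene index_mark 0.82 [0.
[... 831 characters left out ...]
 [366. 215.]
top canister_tab 0.42 [ 0.582 -0.342 -0.002] [336. 199.]
top balance 0.87 [ 0.657 -0.053 -0.002] [253. 180.]
top hook_seat 0.71 [ 0.542 -0.062  0.238] [257. 199.]
top pointer 0.54 [ 0.448 -0.21   0.122] [305. 234.]
top pointer 0.53 [ 0.449 -0.206  0.097] [303. 235.]
top index_mark 0.46 [0.631 0.05  0.236] [219. 170.]
top index_tab 0.53 [0.563 0.088 0.233] [206. 193.]
top index_tab 0.42 [ 0.447 -0.208  0.096] [303. 235.]
top cup 0.54 [ 0.449  0.297 -0.006] [154. 241.]
top small_bottle 0.67 [ 0.448 -0.337 -0.003] [337. 237.]
top tape 0.62 [ 0.408 -0.093 -0.001] [267. 251.]
top wood_stamp 0.65 [ 0.582 -0.341 -0.004] [336. 200.]
top wood_stamp 0.55 [ 0.451 -0.209  0.127] [305. 233.]
```

```bash
python3 - <<'E'
import cv2
a=cv2.imread('pics/scene0.png'); b=cv2.imread('pics/top0.png')
cv2.imwrite('pics/c1.png',cv2.resize(a[100:300,150:400],None,fx=3,fy=3,interpolation=cv2.INTER_CUBIC))
cv2.imwrite('pics/c2.png',cv2.resize(b[130:290,180:400],None,fx=3.5,fy=3.5,interpolation=cv2.INTER_CUBIC))
E
```

```text
(no output)
```

View pics/scene0.png

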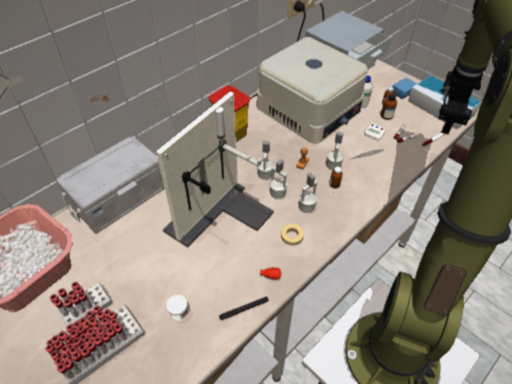

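View pics/c1.png

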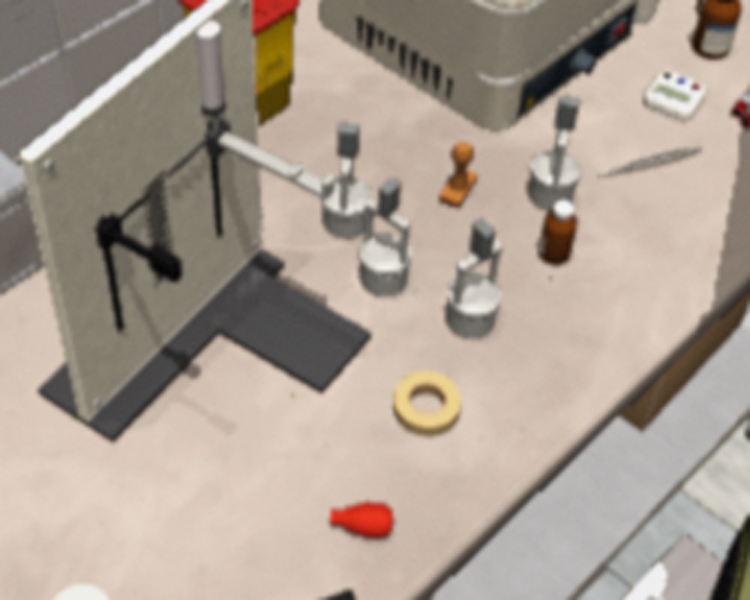

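View pics/c2.png

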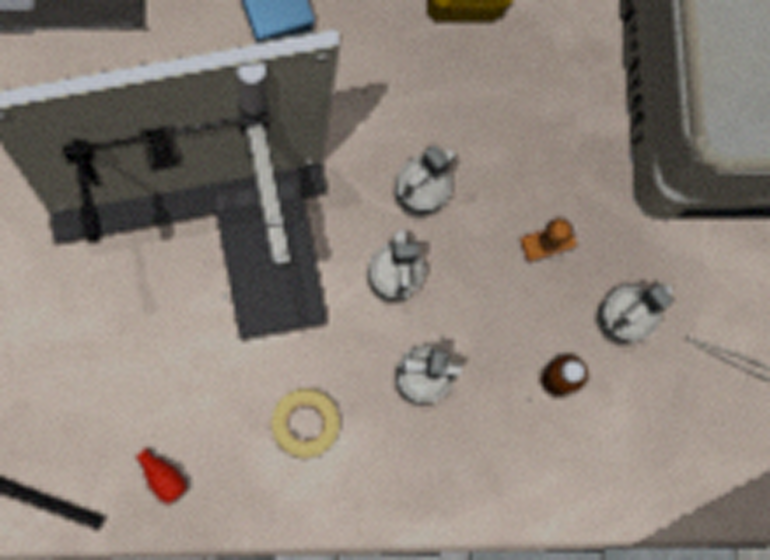

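Candidates in the scene view are at (311,179), (279,167), (339,136) and (266,145). They lie 0.50, 0.58, 0.65 and 0.67 m from the base, so the one at (311,179), world (0.45,-0.21), is the nearest. I'll confirm it in an enlarged crop and measure the yaws.

```bash
python3 - <<'E'
from h import *
from scipy.optimize import least_squares
from scipy.spatial.transform import Rotation as Ro
L={'balance':[0,0,0],'hook_seat':[-.1145,0,.24],'pointer':[-.004,.07,.24],'index_mark':[-.004,.096,.24],'index_tab':[-.07,.15,.24]}
obs=[]
for c in ('scene','top'):
    save(c,c+'1.png')
    for n in L:
        for d in pinpoint(c,n):
            w=c2w(c,d['at'])
            if d['score']>.4 and w[1]>-.1 : obs.append((n,c,w)); print(n,c,np.round(w,4))
def f(p):
    r=[]
    for n,c,w in obs:
        l=L[n]; C,S=np.cos(p[2]),np.sin(p[2])
        r+= list(np.array([p[0]+C*l[0]-S*l[1],p[1]+S*l[0]+C*l[1],l[2]])-w)
    return r
s=least_squares(f,[.657,-.053,.1],loss='soft_l1',f_scale=.005); print(s.x[:2],np.degrees(s.x[2])); p=s.x
print(np.round(np.array(f(p)).reshape(-1,3)*1000,1))
R=Ro.from_euler('xyz',readout.get_obs()['tool_rot'],degrees=True).as_matrix();print(np.round(R,3))
for c,ctr in (('scene',(308,192)),('top',(302,236))):
    im=cv2.imread(f'pics/{c}1.png'); u,v=ctr
    k=im[v-35:v+35,u-35:u+35]; cv2.imwrite(f'pics/z_{c}.png',cv2.resize(k,None,fx=8,fy=8,interpolation=cv2.INTER_CUBIC))
a=np.hstack([cv2.imread('pics/z_scene.png'),cv2.imread('pics/z_top.png')]); cv2.imwrite('pics/z.png',cv2.resize(a,(800,400)))
E
```

```text
balance scene [ 0.6572 -0.0466 -0.0024]
hook_seat scene [ 0.542  -0.0702  0.2441]
pointer scene [0.639  0.0156 0.2424]
index_mark scene [0.6314 0.0463 0.2415]
index_tab scene [0.5572 0.0904 0.2395]
balance top [ 0.6552 -0.0462 -0.001 ]
hook_seat top [ 0.5414 -0.0673  0.2407]
index_mark top [0.6312 0.0511 0.2387]
index_tab top [0.5639 0.0902 0.2344]
[ 0.65485088 -0.04659419] 10.416660498627088
[[-2.4  0.1  2.4]
 [ 0.3  2.9 -4.1]
 [-0.7  5.9 -2.4]
 [ 2.2  0.8 -1.5]
 [ 1.7 -2.1  0.5]
 [-0.4 -0.4  1. ]
 [ 0.8  0.  -0.7]
 [ 2.4 -4.   1.3]
 [-5.  -1.9  5.6]]
[[-0.     0.411 -0.912]
 [-0.    -0.912 -0.411]
 [-1.     0.     0.   ]]
```

View pics/z.png

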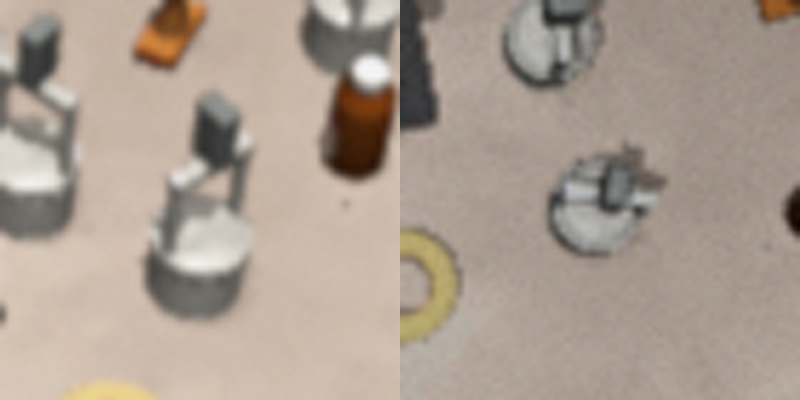

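```bash
python3 - <<'E'
from h import *
from scipy.optimize import least_squares
# segment the bar/ tab by rendering model silhouettes: overlay for various yaws
def boxes():
    B=[]
    B.append(((-.005,.005),(-.026,.026),(.096,.106),(0,255,0)))
    B.append(((-.011,.011),(-.007,.007),(.106,.146),(0,0,255)))
    return B
def draw(c,x,y,yaw,sc=8,half=30):
    im=cv2.imread(f'pics/{c}1.png'); u,v=w2p(c,[x,y,.1]).astype(int)
    k=cv2.resize(im[v-half:v+half,u-half:u+half],None,fx=sc,fy=sc,interpolation=cv2.INTER_CUBIC)
    C,S=np.cos(yaw),np.sin(yaw)
    for bx,by,bz,col in boxes():
        P=np.array([(w2p(c,[x+C*a-S*b,y+S*a+C*b,z])-[u-half,v-half]+.5)*sc for a in bx for b in by for z in bz])
        cv2.polylines(k,[cv2.convexHull(P.astype(np.int32))],True,col,1)
    return k
rows=[]
for c in('scene','top'):
    rows.append(np.hstack([draw(c,.4495,-.2095,np.radians(a),5) for a in(-15,0)]))
cv2.imwrite('pics/yaw.png',np.vstack(rows))
# refine from hand-read bar ends
hs={'scene':[(303.1,189.4),(316.8,182.4)],'top':[(295.9,233.9),(312,236)]}
for c in hs:
    a=p2w(c,hs[c][0],2,.106);b=p2w(c,hs[c][1],2,.106);d=a-b;print(c,a,b,np.linalg.norm(d),np.degrees(np.arctan2(-d[0],d[1])))
E
```

```text
scene [ 0.45069553 -0.17841656  0.106     ] [ 0.4402866  -0.22794671  0.106     ] 0.05061207110789828 -11.868195895691892
top [ 0.45139019 -0.18373127  0.106     ] [ 0.44357193 -0.23465799  0.106     ] 0.05152335575883222 -8.727892164552774
```

View pics/yaw.png

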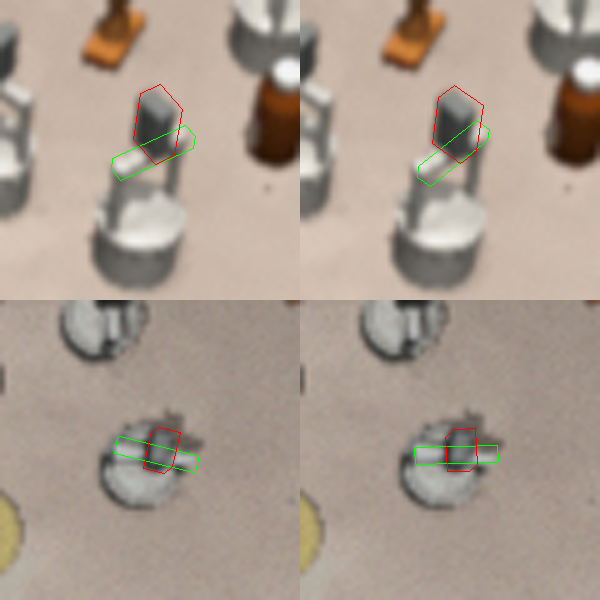

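Confirmed: an intact canister with yaw about -9°. The balance yaw is about 10.4°. Now the approach.

```bash
python3 -m pendant '{"xyz":[[0.01,0.02,0],[0.022,0.046,0],[0.025,0.053,0],[0.025,0.053,0],[0.025,0.053,0],[0.025,0.053,0],[0.025,0.053,0],[0.02,0.04,0]],"turn":[0,-0.1,-0.1,-0.1,-0.1,-0.1,-0.065,0]}' 0.7 10
```

```text
time_s: 2.8
tool_pos: [0.448, -0.2006, 0.2226]
tool_rot: [164.3, 89.9, -24.8]
force: [0.3, -0.7, -0.1]
grip_width: 0.0607
```

```bash
python3 -m pendant '{"xyz":[[0.001,-0.005,-0.02],[0.001,-0.004,-0.03],[0,0,-0.015],[0,0,0]],"turn":[0,0,0,0]}'; python3 - <<'E'
from h import *
for c in('scene','top'):
    im=save(c,c+'2.png')
    for d in pinpoint(c,'canister_tab'):print(c,round(d['score'],2),np.round(c2w(c,d['at']),4))
    o=readout.get_obs();print(o['tool_pos'],o['force'])
    u,v=w2p(c,[.45,-.21,.13]).astype(int)
    cv2.imwrite(f'pics/g_{c}.png',cv2.resize(im[v-40:v+40,u-40:u+40,::-1],None,fx=5,fy=5,interpolation=cv2.INTER_CUBIC))
cv2.imwrite('pics/g.png',np.hstack([cv2.imread('pics/g_scene.png'),cv2.imread('pics/g_top.png')]))
E
```

```text
time_s: 3.3
tool_pos: [0.4522, -0.1984, 0.1577]
tool_rot: [165.0, 89.7, -23.2]
force: [0.3, -0.3, 0.1]
grip_width: 0.0611
scene 0.94 [ 0.5504 -0.1828  0.1242]
scene 0.87 [ 0.4495 -0.2081  0.1252]
scene 0.78 [ 0.6417 -0.2195  0.1271]
[ 0.45317989 -0.1992378   0.15906078] [0.30718417 0.15352931 0.4662922 ]
top 0.79 [ 0.6374 -0.2143  0.1252]
top 0.75 [ 0.5055 -0.4074  0.1229]
top 0.55 [ 0.5482 -0.1836  0.1258]
[ 0.45357101 -0.19990975  0.15953902] [0.27227186 0.08104201 0.26452651]
```

View pics/g.png

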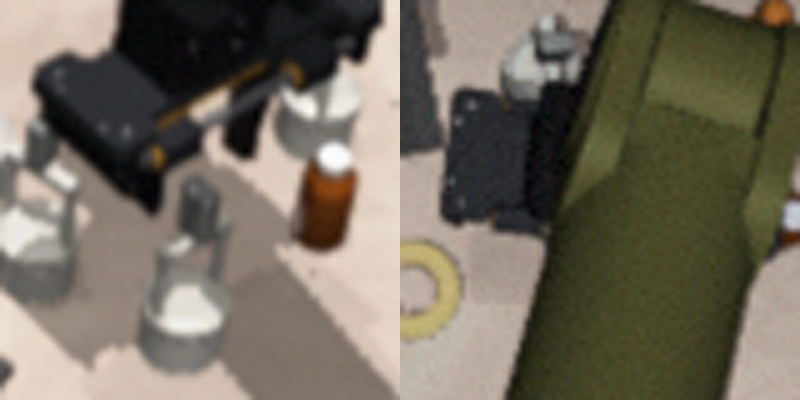

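```bash
python3 -m pendant '{"xyz":[[-0.003,-0.009,0],[0,0,0]],"turn":[0,0]}'; python3 -m pendant '{"xyz":[[0,0,0]],"turn":[0]}'
```

```text
time_s: 3.75
tool_pos: [0.4509, -0.2105, 0.1609]
tool_rot: [160.9, 89.3, -27.5]
force: [0.4, 0.6, 0.3]
grip_width: 0.061
time_s: 3.88
tool_pos: [0.451, -0.2107, 0.1611]
tool_rot: [161.7, 89.3, -26.6]
force: [0.2, -0.3, 0.2]
grip_width: 0.0614
```

```bash
python3 -m pendant '{"xyz":[[0,0.001,-0.02],[0,0,-0.022],[0,0,-0.008],[0,0,0]],"turn":[0,0,0,0]}'; python3 - <<'E'
from h import *
im=save('scene','s3.png'); u,v=w2p('scene',[.45,-.21,.13]).astype(int)
cv2.imwrite('pics/g3.png',cv2.resize(im[v-40:v+40,u-40:u+40,::-1],None,fx=7,fy=7,interpolation=cv2.INTER_CUBIC))
print(readout.get_obs()['tool_pos'])
E
```

```text
time_s: 4.38
tool_pos: [0.4518, -0.2101, 0.111]
tool_rot: [162.4, 89.2, -26.0]
force: [0.0, -0.2, 0.2]
grip_width: 0.0609
[ 0.45206833 -0.21024556  0.11143281]
```

View pics/g3.png

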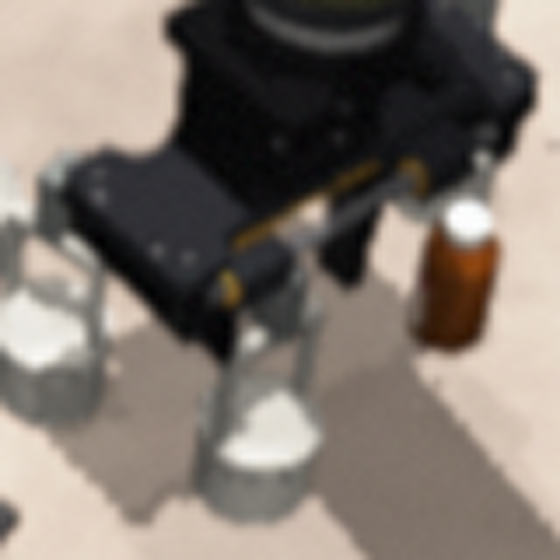

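The fingers straddle the tab at crop (260,300), clear of the neighbours. Closing.

```bash
python3 -m pendant '{"xyz":[[0,0,0],[0,0,0],[0,0,0],[0,0,0],[0,0,0]],"turn":[0,0,0,0,0]}' 0 40; python3 -m pendant '{"xyz":[[0,0,0]],"turn":[0]}'
```

```text
time_s: 5.05
tool_pos: [0.4535, -0.2107, 0.1137]
tool_rot: [162.5, 88.9, -25.8]
force: [0.6, 1.3, 0.8]
grip_width: 0.0184
time_s: 5.18
tool_pos: [0.4535, -0.2104, 0.1135]
tool_rot: [163.1, 88.9, -25.3]
force: [1.5, -0.0, 0.4]
grip_width: 0.0136
```

```bash
python3 -m pendant '{"xyz":[[0,0,0.004],[0,0,0.01],[0,0,0.02],[0,0,0.03],[0,0,0.03],[0,0,0.03],[0,0,0.02],[0,0,0.01]],"turn":[0,0,0,0,0,0,0,0]}'; python3 -m pendant '{"xyz":[[0,0,0]],"turn":[0]}'
```

```text
time_s: 6.18
tool_pos: [0.4461, -0.2082, 0.2671]
tool_rot: [147.7, 89.9, -40.7]
force: [0.2, 0.5, -7.4]
grip_width: 0.0139
time_s: 6.3
tool_pos: [0.4461, -0.2083, 0.2674]
tool_rot: [148.6, 89.8, -39.8]
force: [-0.1, -0.2, -7.9]
grip_width: 0.0137
```

```bash
python3 -m pendant '{"xyz":[[0,0,0]],"turn":[0]}'
```

```text
time_s: 6.42
tool_pos: [0.4456, -0.2081, 0.2663]
tool_rot: [125.1, 89.9, -63.2]
force: [0.6, 0.2, -7.6]
grip_width: 0.0136
```

```bash
python3 -m pendant '{"xyz":[[0,0.01,0.006],[0.006,0.02,0.006],[0.008,0.025,0.004],[0.008,0.025,0],[0.008,0.025,0],[0.005,0.015,0],[0,0.005,0],[0,0,0]],"turn":[0.04,0.06,0.06,0.06,0.06,0.05,0.01,0]}'; python3 -m pendant '{"xyz":[[0,0,0],[0,0,0]],"turn":[0,0]}'; python3 - <<'E'
from h import *
for c in('scene','top'):
    im=save(c,c+'4.png')
    for n in('canister_eye','canister_tab','canister','hook_seat'):
      for d in pinpoint(c,n):print(c,n,round(d['score'],2),np.round(c2w(c,d['at']),4))
    o=readout.get_obs();print(o['tool_pos'],o['force'],o['tool_rot'])
    u,v=w2p(c,[.5,-.07,.2]).astype(int)
    cv2.imwrite(f'pics/g_{c}.png',cv2.resize(im[v-50:v+50,u-50:u+50,::-1],None,fx=4,fy=4,interpolation=cv2.INTER_CUBIC))
cv2.imwrite('pics/g4.png',np.hstack([cv2.imread('pics/g_scene.png'),cv2.imread('pics/g_top.png')]))
E
```

```text
time_s: 7.42
tool_pos: [0.4822, -0.07, 0.2815]
tool_rot: [-39.2, 89.9, 153.7]
force: [0.8, 0.4, -7.5]
grip_width: 0.0132
time_s: 7.68
tool_pos: [0.4817, -0.0723, 0.2813]
tool_rot: [-17.9, 89.8, 174.8]
force: [-1.0, -1.0, -7.2]
grip_width: 0.014
scene canister_eye 0.83 [ 0.505  -0.4093  0.1005]
scene canister_eye 0.65 [ 0.6378 -0.2187  0.0996]
scene canister_eye 0.61 [ 0.5496 -0.1816  0.0942]
scene canister_tab 0.78 [ 0.4781 -0.0754  0.2937]
scene canister_tab 0.67 [ 0.5065 -0.4113  0.1297]
scene canister_tab 0.57 [ 0.5491 -0.1831  0.1266]
scene canister_tab 0.45 [ 0.657  -0.0451 -0.001 ]
scene canister 0.87 [ 0.5077 -0.4106  0.0028]
scene canister 0.71 [ 0.4775 -0.0745  0.1683]
scene canister 0.63 [ 0.6354 -0.2135 -0.0007]
scene canister 0.49 [ 0.5517 -0.1852 -0.0006]
scene hook_seat 0.49 [ 0.5424 -0.0697  0.2457]
[ 0.48193948 -0.0714987   0.28136971] [-0.04864028  0.28890313 -7.68017397] [-25.49487896  89.8452744  167.21495807]
top canister_eye 0.84 [ 0.5001 -0.4116  0.0959]
top canister_eye 0.5 [ 0.64   -0.215   0.0975]
top canister_tab 0.81 [ 0.6347 -0.2159  0.1278]
top canister_tab 0.51 [ 0.5036 -0.4064  0.126 ]
top canister 0.78 [ 0.5069 -0.4077 -0.0021]
top canister 0.65 [ 0.6349 -0.2143 -0.0015]
[ 0.48197202 -0.07116957  0.28138408] [-0.91814601  0.37161159 -6.71516107] [-23.52454972  89.84462844 169.228887  ]
```

View pics/g4.png

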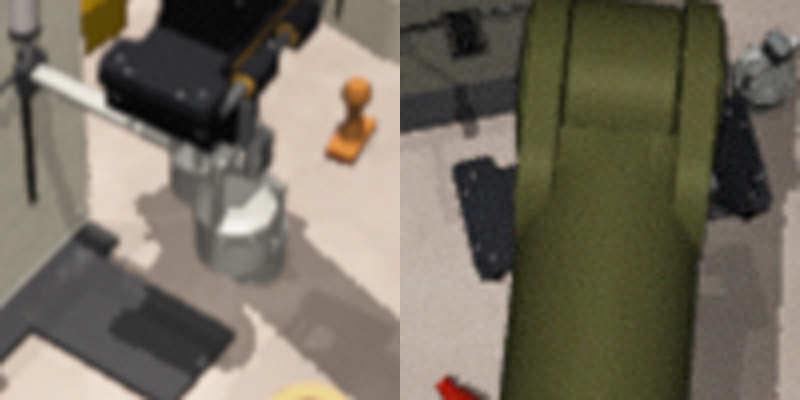

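```bash
python3 -m pendant '{"xyz":[[0.001,-0.005,0],[0.008,0.0005,0],[0.011,0.002,0],[0.011,0.002,0],[0,0,0]],"turn":[-0.02,-0.015,0,0,0]}'; python3 -m pendant '{"xyz":[[0,0,0]],"turn":[0]}'; python3 - <<'E'
from h import *
c='scene'
im=save(c,c+'5.png')
for n in('canister_eye','canister_tab','canister','hook_seat'):
      for d in pinpoint(c,n):print(c,n,round(d['score'],2),np.round(c2w(c,d['at']),4))
o=readout.get_obs();print(o['tool_pos'],o['force'],o['tool_rot'])
u,v=w2p(c,[.53,-.07,.24]).astype(int)
cv2.imwrite(f'pics/g5.png',cv2.resize(im[v-40:v+40,u-40:u+40,::-1],None,fx=7,fy=7,interpolation=cv2.INTER_CUBIC))
E
```

```text
time_s: 8.8
tool_pos: [0.516, -0.0716, 0.2812]
tool_rot: [-47.4, 89.9, 143.2]
force: [-0.9, -0.3, -7.2]
grip_width: 0.0136
time_s: 8.93
tool_pos: [0.5159, -0.0715, 0.281]
tool_rot: [-42.4, 89.8, 148.2]
force: [-0.5, 0.3, -7.3]
grip_width: 0.0138
scene canister_eye 0.78 [ 0.5027 -0.4075  0.0985]
scene canister_eye 0.74 [ 0.5103 -0.0711  0.2701]
scene canister_eye 0.69 [ 0.5511 -0.1832  0.0962]
scene canister_eye 0.37 [ 0.638  -0.2182  0.0959]
scene canister_tab 0.93 [ 0.5095 -0.0759  0.2946]
scene canister_tab 0.88 [ 0.5511 -0.1821  0.1248]
scene canister_tab 0.64 [ 6.551e-01 -4.510e-02 -5.000e-04]
scene canister_tab 0.6 [ 0.5022 -0.4077  0.129 ]
scene canister 0.67 [ 0.5078 -0.4095  0.0045]
scene canister 0.65 [ 0.5492 -0.1836  0.0028]
scene canister 0.6 [ 0.5106 -0.0752  0.169 ]
scene canister 0.6 [ 6.371e-01 -2.136e-01 -3.000e-04]
scene hook_seat 0.52 [ 0.5409 -0.0682  0.2411]
scene hook_seat 0.42 [ 0.4041 -0.0918  0.0014]
[ 0.51579806 -0.07167732  0.28129117] [ 0.66545935  0.30197779 -7.17192044] [-42.65401078  89.88067754 147.93789831]
```

View pics/g5.png

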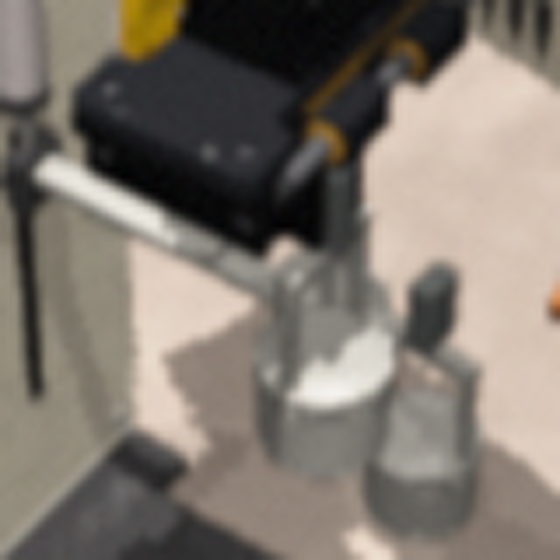

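```bash
python3 -m pendant '{"xyz":[[0.009,0.0015,0],[0.009,0.0015,0],[0.009,0.0015,0],[0.004,0.001,0],[0,0,0],[0,0,0]],"turn":[0,0,0,0,0,0]}'; python3 - <<'E'
from h import *
c='scene'
im=save(c,c+'6.png')
for n in('canister_eye','canister_tab','canister','hook_seat','pointer'):
      for d in pinpoint(c,n):print(c,n,round(d['score'],2),np.round(c2w(c,d['at']),4))
o=readout.get_obs();print(o['tool_pos'],o['force'],o['tool_rot'])
u,v=w2p(c,[.55,-.07,.24]).astype(int)
cv2.imwrite(f'pics/g6.png',cv2.resize(im[v-40:v+40,u-40:u+40,::-1],None,fx=7,fy=7,interpolation=cv2.INTER_CUBIC))
E
```

```text
time_s: 9.93
tool_pos: [0.5493, -0.0658, 0.2811]
tool_rot: [-50.6, 89.9, 139.9]
force: [-0.1, 0.2, -7.0]
grip_width: 0.0135
scene canister_eye 0.92 [ 0.5462 -0.0667  0.2677]
scene canister_eye 0.89 [ 0.549  -0.1827  0.0964]
scene canister_eye 0.88 [ 0.5038 -0.4073  0.0991]
scene canister_eye 0.52 [ 0.6359 -0.2213  0.0971]
scene canister_tab 0.92 [ 0.5496 -0.1819  0.128 ]
scene canister_tab 0.65 [ 0.5051 -0.4076  0.1317]
scene canister_tab 0.56 [ 0.5455 -0.0675  0.2956]
scene canister_tab 0.51 [ 0.638  -0.2172  0.1305]
scene canister_tab 0.45 [ 0.4056 -0.092   0.0006]
scene canister 0.8 [ 0.5451 -0.0672  0.169 ]
scene canister 0.77 [ 0.5101 -0.4047  0.004 ]
scene canister 0.67 [ 0.5478 -0.1852  0.0028]
scene canister 0.65 [ 0.6352 -0.2136 -0.0012]
scene canister 0.2 [ 0.5804 -0.3368  0.0056]
scene hook_seat 0.6 [ 0.543  -0.069   0.2435]
scene pointer 0.8 [0.6395 0.0172 0.2434]
[ 0.54930002 -0.06590006  0.28135549] [ 0.27484788  0.65616015 -6.77684815] [-57.1414814   89.90772774 133.43147281]
```

View pics/g6.png

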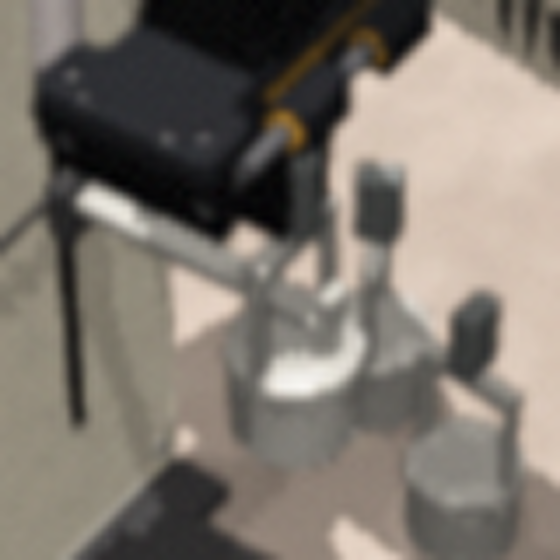

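```bash
python3 -m pendant '{"xyz":[[-0.002,-0.001,-0.003],[-0.001,-0.001,-0.003],[0,0,-0.003],[0,0,-0.003],[0,0,-0.003],[0,0,-0.002],[0,0,-0.002],[0,0,-0.001]],"turn":[0,0,0,0,0,0,0,0]}'; python3 -m pendant '{"xyz":[[0,0,-0.001],[0,0,-0.001],[0,0,-0.001]],"turn":[0,0,0]}'
```

```text
time_s: 11.22
tool_pos: [0.5458, -0.0681, 0.2598]
tool_rot: [-47.4, 89.9, 143.2]
force: [0.4, 0.3, -8.0]
grip_width: 0.0137
time_s: 11.6
tool_pos: [0.546, -0.0681, 0.2569]
tool_rot: [-57.6, 89.9, 133.0]
force: [-0.7, -0.2, -6.9]
grip_width: 0.0142
```

```bash
python3 -m pendant '{"xyz":[[0,0,-0.001],[0,0,-0.001],[0,0,-0.002],[0,0,-0.002],[0,0,-0.002],[0,0,-0.002],[0,0,-0.002],[0,0,-0.002]],"turn":[0,0,0,0,0,0,0,0]}'; python3 -m pendant '{"xyz":[[0,0,-0.0025],[0,0,-0.0025],[0,0,-0.0025],[0,0,-0.0025]],"turn":[0,0,0,0]}'
```

```text
time_s: 12.6
tool_pos: [0.5461, -0.0681, 0.2424]
tool_rot: [-68.9, 89.9, 121.6]
force: [-1.0, -0.1, -5.4]
grip_width: 0.0137
time_s: 13.1
tool_pos: [0.5461, -0.0681, 0.2321]
tool_rot: [-77.1, 90.0, 113.4]
force: [-1.0, 0.2, -4.4]
grip_width: 0.0138
```

```bash
python3 - <<'E'
from h import *
c='scene'
im=save(c,c+'7.png')
for n in('canister_eye','canister','hook_seat','pointer'):
      for d in pinpoint(c,n)[:2]:print(c,n,round(d['score'],2),np.round(c2w(c,d['at']),4))
o=readout.get_obs();print(o['tool_pos'],o['force'],o['tool_rot'])
u,v=w2p(c,[.58,-.05,.2]).astype(int)
cv2.imwrite(f'pics/g7.png',cv2.resize(im[v-50:v+50,u-50:u+50,::-1],None,fx=6,fy=6,interpolation=cv2.INTER_CUBIC))
E
```

```text
scene canister_eye 0.77 [ 0.5045 -0.4063  0.0972]
scene canister_eye 0.7 [ 0.5506 -0.1819  0.0967]
scene canister 0.87 [ 0.6351 -0.2153  0.0009]
scene canister 0.75 [ 0.5483 -0.1851  0.0019]
scene hook_seat 0.66 [ 0.5452 -0.0693  0.2159]
scene pointer 0.42 [0.6382 0.0153 0.2189]
[ 0.54607264 -0.06811604  0.23228139] [-0.02776546  0.54538227 -5.11557783] [-74.96831452  89.96123486 115.59124023]
```

View pics/g7.png

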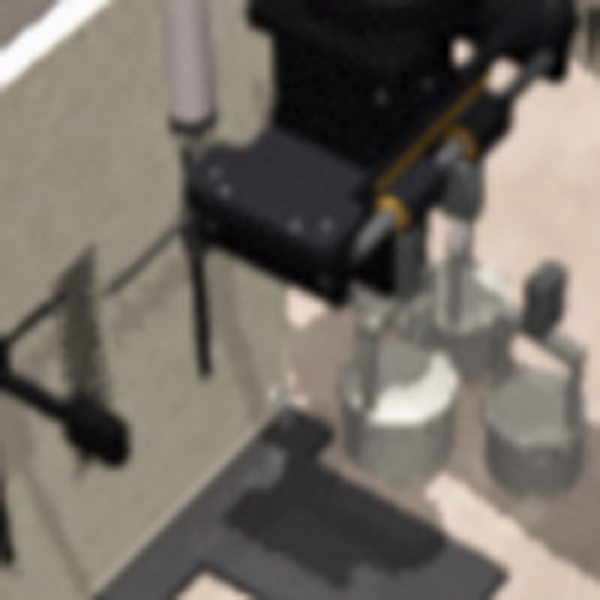

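The hook is dipping with the canister, and the force change matches the spring. I'll keep lowering slowly.

```bash
python3 -m pendant '{"xyz":[[0,0,-0.0015],[0,0,-0.0025],[0,0,-0.003],[0,0,-0.003],[0,0,-0.003],[0,0,-0.003],[0,0,-0.003],[0,0,-0.003],[0,0,-0.003],[0,0,-0.003]],"turn":[0,0,0,0,0,0,0,0,0,0]}'; python3 -m pendant '{"xyz":[[0,0,-0.003],[0,0,-0.003],[0,0,-0.003],[0,0,-0.003],[0,0,-0.003],[0,0,-0.003],[0,0,-0.0025],[0,0,-0.0025],[0,0,-0.002],[0,0,-0.001]],"turn":[0,0,0,0,0,0,0,0,0,0]}';python3 -m pendant '{"xyz":[[0,0,0],[0,0,0]],"turn":[0,0]}'
```

```text
time_s: 14.6
tool_pos: [0.5462, -0.0681, 0.2033]
tool_rot: [-146.1, 90.0, 44.5]
force: [-1.3, -0.1, -2.3]
grip_width: 0.0137
time_s: 15.85
tool_pos: [0.5462, -0.0681, 0.1763]
tool_rot: [167.8, 90.0, -1.6]
force: [-1.6, 0.1, -1.4]
grip_width: 0.0138
time_s: 16.1
tool_pos: [0.5462, -0.0681, 0.1764]
tool_rot: [162.3, 90.0, -7.2]
force: [-2.4, 0.4, -0.4]
grip_width: 0.0136
```

```bash
cat > fr.py <<'E'
from h import *
F=[];Z=[];T=[]
for i in range(12):
    read_camera('scene'); o=readout.get_obs(); F.append(o['force']);Z.append(o['tool_pos']);T.append(o['wrist_torque'])
F=np.array(F);print('F',F.mean(0).round(2),'sd',F.std(0).round(2),'T',np.mean(T,0).round(3),'pos',np.mean(Z,0).round(4),o['time_s'])
E
python3 fr.py
```

```text
F [-2.37  0.1  -0.91] sd [0.37 0.43 0.36] T [0.071 0.554 0.007] pos [ 0.5462 -0.0681  0.1763] 16.7
```

```bash
python3 -m pendant '{"xyz":[[-0.001,0,-0.001],[0,0,-0.001],[0,0,0],[0,0,0]],"turn":[0,0,0,0]}'; python3 fr.py; tail -3 fr.py >/dev/null; python3 - <<'E'
from h import *
c='scene'
im=save(c,c+'8.png')
for n in('canister_eye','canister','hook_seat','pointer'):
      for d in pinpoint(c,n)[:4]:
        w=c2w(c,d['at'])
        if w[1]>-.1: print(c,n,round(d['score'],2),np.round(w,4))
u,v=w2p(c,[.57,-.05,.15]).astype(int)
cv2.imwrite(f'pics/g8.png',cv2.resize(im[v-40:v+40,u-40:u+40,::-1],None,fx=7,fy=7,interpolation=cv2.INTER_CUBIC))
E
```

```text
time_s: 17.2
tool_pos: [0.5461, -0.0682, 0.1746]
tool_rot: [165.7, 89.8, -3.8]
force: [-2.4, -0.3, -1.1]
grip_width: 0.0137
F [-1.23  0.37 -0.78] sd [0.47 0.46 0.46] T [ 0.06   0.349 -0.005] pos [ 0.5461 -0.0681  0.1746] 17.8
scene canister_eye 0.97 [ 0.5413 -0.0694  0.1642]
scene canister 0.73 [ 0.5409 -0.0687  0.0651]
scene hook_seat 0.5 [ 0.5416 -0.072   0.1589]
scene hook_seat 0.19 [ 0.5404 -0.0687  0.1861]
scene pointer 0.61 [0.6388 0.0147 0.1598]
```

View pics/g8.png

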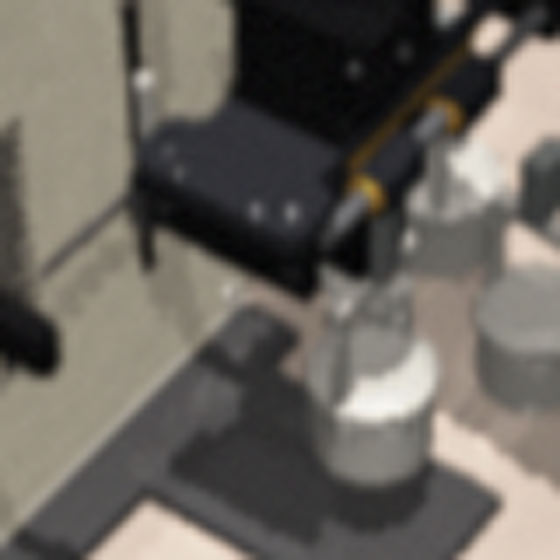

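```bash
python3 -m pendant '{"xyz":[[-0.001,0,-0.0015],[0,0,-0.0015],[0,0,-0.0015],[0,0,-0.0015],[0,0,-0.001],[0,0,0],[0,0,0],[0,0,0]],"turn":[0,0,0,0,0,0,0,0]}'; python3 fr.py
```

```text
time_s: 19.05
tool_pos: [0.5461, -0.0681, 0.1677]
tool_rot: [166.6, 89.7, -2.8]
force: [-1.4, -0.9, -0.9]
grip_width: 0.0135
F [-0.94  0.35 -0.31] sd [0.51 0.37 0.41] T [0.057 0.214 0.007] pos [ 0.5461 -0.0681  0.1677] 19.65
```

```bash
python3 -m pendant '{"xyz":[[-0.001,0,-0.0015],[0,0,-0.0015],[0,0,-0.001],[-0.001,0,-0.001],[0,0,0],[0,0,0],[0,0,0]],"turn":[0,0,0,0,0,0,0]}'; python3 fr.py
```

```text
time_s: 20.52
tool_pos: [0.5459, -0.0681, 0.1633]
tool_rot: [167.0, 89.4, -2.4]
force: [2.1, 0.3, -0.3]
grip_width: 0.0136
F [0.73 0.22 0.21] sd [0.55 0.56 0.57] T [ 0.061 -0.163  0.003] pos [ 0.5459 -0.0681  0.1633] 21.125
```

```bash
python3 -m pendant '{"xyz":[[0,0,0],[0,0,0],[0,0,0],[0,0,0],[0,0,0],[0,0,0]],"turn":[0,0,0,0,0,0]}' 0.45; python3 - <<'E'
from h import *
c='scene'
im=save(c,c+'9.png')
for n in('canister_eye','canister_tab','canister','hook_seat','pointer'):
      for d in pinpoint(c,n)[:4]:
        w=c2w(c,d['at'])
        if w[1]>-.1: print(c,n,round(d['score'],2),np.round(w,4))
u,v=w2p(c,[.57,-.05,.15]).astype(int)
cv2.imwrite(f'pics/g9.png',cv2.resize(im[v-40:v+40,u-40:u+40,::-1],None,fx=7,fy=7,interpolation=cv2.INTER_CUBIC))
E
python3 fr.py
```

```text
time_s: 21.88
tool_pos: [0.545, -0.0684, 0.1628]
tool_rot: [164.5, 89.6, -4.9]
force: [0.1, 0.4, -0.5]
grip_width: 0.0391
scene canister_eye 0.63 [ 0.54  -0.065  0.151]
scene canister_tab 0.63 [ 0.5405 -0.0722  0.1767]
scene canister 0.78 [ 0.5426 -0.0697  0.0518]
scene hook_seat 0.56 [ 0.5423 -0.0699  0.1503]
scene pointer 0.48 [0.6398 0.0153 0.1503]
F [0.01 0.03 0.08] sd [0.35 0.52 0.52] T [ 0.009  0.027 -0.012] pos [ 0.545  -0.0684  0.1628] 22.775
```

View pics/g9.png

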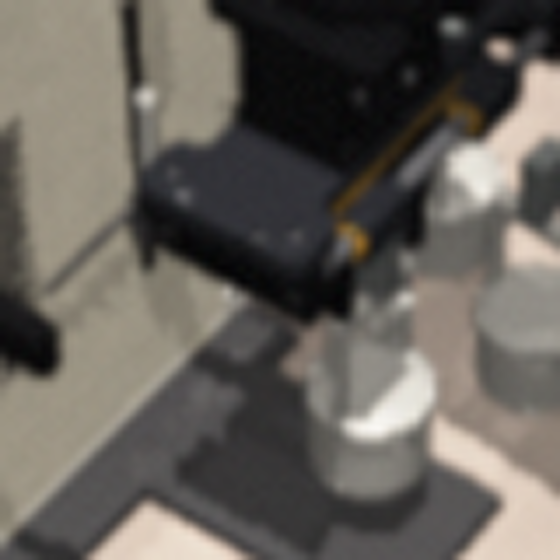

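```bash
python3 -m pendant '{"xyz":[[0,0,0.006],[0,0,0.012],[0,0,0.02],[0,0,0.03],[0,0,0.03],[0,0,0.03],[0,0.01,0.01],[0.003,0.03,0]],"turn":[0,0,0,0,0,0,0,0]}';  python3 -m pendant '{"xyz":[[0.005,0.04,0],[0.005,0.04,0],[0.003,0.025,0],[0,0.005,0],[0,0,0],[0,0,0]],"turn":[0,0,0,0,0,0]}'; python3 - <<'E'
from h import *
for c in('scene','top'):
  im=save(c,c+'10.png')
  for n in('canister','hook_seat','pointer','index_tab','index_mark'):
      for d in pinpoint(c,n)[:4]:
        w=c2w(c,d['at'])
        if w[1]>-.1: print(c,n,round(d['score'],2),np.round(w,4))
o=readout.get_obs();print(o['tool_pos'],o['force'],o['tool_rot'])
c='scene';im=cv2.imread('pics/scene10.png')
u,v=w2p(c,[.57,0,.2]).astype(int)
cv2.imwrite(f'pics/g10.png',cv2.resize(im[v-60:v+60,u-60:u+60],None,fx=5,fy=5,interpolation=cv2.INTER_CUBIC))
E
```

```text
time_s: 23.78
tool_pos: [0.548, -0.0293, 0.3101]
tool_rot: [159.7, 89.3, -10.0]
force: [0.1, 0.8, -0.5]
grip_width: 0.0391
time_s: 24.52
tool_pos: [0.5587, 0.088, 0.3086]
tool_rot: [159.8, 89.5, -9.6]
force: [0.4, -0.2, 0.6]
grip_width: 0.0397
scene canister 0.75 [ 0.5417 -0.0709  0.0525]
scene hook_seat 0.85 [ 0.5408 -0.0674  0.148 ]
scene pointer 0.69 [0.6417 0.0149 0.1496]
scene index_tab 0.78 [0.5588 0.0897 0.2422]
scene index_mark 0.71 [ 0.5434 -0.0675  0.1517]
scene index_mark 0.66 [0.6288 0.0468 0.241 ]
scene index_mark 0.41 [ 0.6568 -0.0433 -0.0011]
top canister 0.74 [ 0.5413 -0.0729  0.0494]
top hook_seat 0.63 [ 0.543  -0.0677  0.1431]
top index_tab 0.47 [ 0.5415 -0.0716  0.0467]
[0.55877786 0.08935    0.30877843] [0.92317238 0.27253404 0.12546992] [164.88984948  89.48894541  -4.46895816]
```

View pics/g10.png

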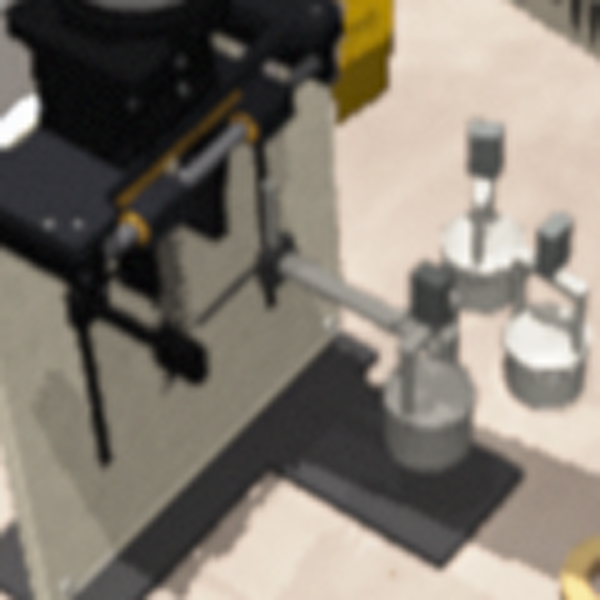

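```bash
python3 -m pendant '{"xyz":[[0.001,0.001,-0.015],[0.001,0,-0.02],[0,0,-0.01],[0,0,0]],"turn":[0,0,0,0]}'; python3 - <<'E'
from h import *
c='scene'; im=save(c,c+'11.png')
o=readout.get_obs();print(o['tool_pos'],o['force'],o['tool_rot'])
u,v=w2p(c,[.56,0.08,.26]).astype(int)
cv2.imwrite(f'pics/g11.png',cv2.resize(im[v-45:v+45,u-45:u+45,::-1],None,fx=6,fy=6,interpolation=cv2.INTER_CUBIC))
E
```

```text
time_s: 25.62
tool_pos: [0.5602, 0.0906, 0.26]
tool_rot: [164.1, 89.6, -5.2]
force: [0.3, 0.2, -0.0]
grip_width: 0.0391
[0.56048905 0.09062721 0.26060351] [-0.94307709 -0.70954392  0.71946631] [164.90277556  89.53514667  -4.43584324]
```

View pics/g11.png

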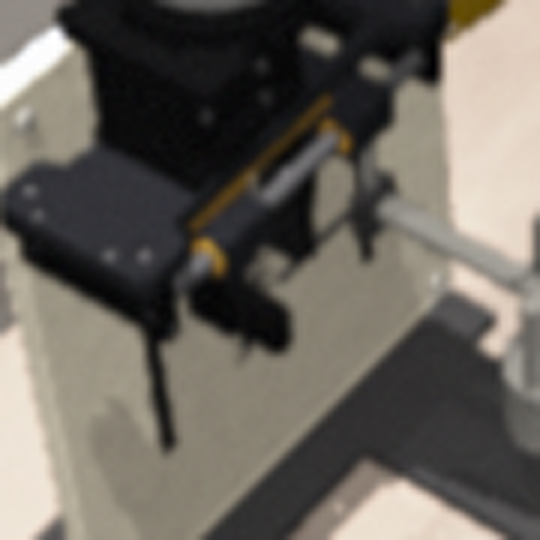

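```bash
python3 -m pendant '{"xyz":[[0,0,-0.01],[0,0,-0.012],[0,0,-0.01],[0,0,-0.006],[0,0,0]],"turn":[0,0,0,0,0]}'; python3 -m pendant '{"xyz":[[0,0,0],[0,0,0],[0,0,0],[0,0,0]],"turn":[0,0,0,0]}' 0 15; python3 -m pendant '{"xyz":[[0,0,0]],"turn":[0]}'
```

```text
time_s: 26.3
tool_pos: [0.5608, 0.0907, 0.2206]
tool_rot: [166.4, 89.5, -3.0]
force: [0.7, -0.2, 0.1]
grip_width: 0.0393
time_s: 26.8
tool_pos: [0.5616, 0.0895, 0.2216]
tool_rot: [159.9, 89.4, -9.5]
force: [0.4, -3.2, -0.4]
grip_width: 0.012
time_s: 26.92
tool_pos: [0.5616, 0.0895, 0.2216]
tool_rot: [161.5, 89.4, -7.9]
force: [0.6, 0.8, -0.4]
grip_width: 0.0117
```

```bash
python3 -m pendant '{"xyz":[[0,0,-0.006],[0,0,-0.012],[0,0,-0.012],[0,0,-0.012],[0,0,-0.012],[0,0,-0.012],[0,0,-0.01],[0,0,-0.006],[0,0,0],[0,0,0]],"turn":[0,0,0,0,0,0,0,0,0,0]}'; python3 - <<'E'
from h import *
for c in('scene','top'):
  im=save(c,c+'12.png')
  for n in('hook_seat','pointer','index_tab','index_mark'):
      for d in pinpoint(c,n)[:4]:
        w=c2w(c,d['at'])
        if w[1]>-.1: print(c,n,round(d['score'],2),np.round(w,4))
o=readout.get_obs();print(o['time_s'],o['tool_pos'],o['force'],o['tool_rot'])
a=[]
for c in('scene','top'):
  im=cv2.imread(f'pics/{c}12.png');u,v=w2p(c,[.61,0.03,.17]).astype(int)
  a.append(cv2.resize(im[v-45:v+45,u-45:u+45],(400,400),interpolation=cv2.INTER_CUBIC))
cv2.imwrite('pics/g12.png',np.hstack(a))
E
```

```text
time_s: 28.18
tool_pos: [0.5617, 0.0895, 0.1332]
tool_rot: [164.9, 89.4, -4.6]
force: [0.9, -1.2, 0.5]
grip_width: 0.012
scene hook_seat 0.51 [ 0.5401 -0.0702  0.1502]
scene index_tab 0.36 [0.5612 0.0902 0.153 ]
top hook_seat 0.67 [ 0.5408 -0.0655  0.144 ]
top index_mark 0.71 [ 0.5411 -0.0654  0.1459]
28.675 [0.56166855 0.0894887  0.13328729] [ 0.47024919 -1.14960225 -1.5107604 ] [164.49769869  89.3512867   -4.98963776]
```

View pics/g12.png

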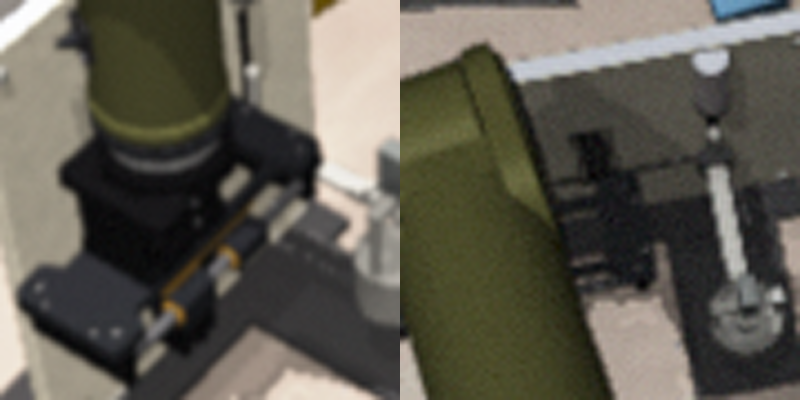

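```bash
python3 - <<'E'
from h import *
import glob
g=lambda f:cv2.cvtColor(cv2.imread('pics/'+f),cv2.COLOR_BGR2GRAY).astype(np.float32)
a=cv2.imread('pics/scene0.png');b=cv2.imread('pics/scene10.png')
s=slice(120,240),slice(160,260)
cv2.imwrite('pics/g13.png',np.hstack([cv2.resize(x[s],(400,480),interpolation=cv2.INTER_CUBIC) for x in(a,b)]))
for d in(0,.09,.1): print(d,[w2p('scene',[.6388+.0,.0155,.24-d]).round(2),w2p('scene',[.6345,.041,.24-d]).round(2)])
E
```

```text
0 [array([206.84, 157.33]), array([200.59, 162.93])]
0.09 [array([209.28, 179.81]), array([203.41, 185.36])]
0.1 [array([209.54, 182.16]), array([203.7, 187.7])]
```

View pics/g13.png

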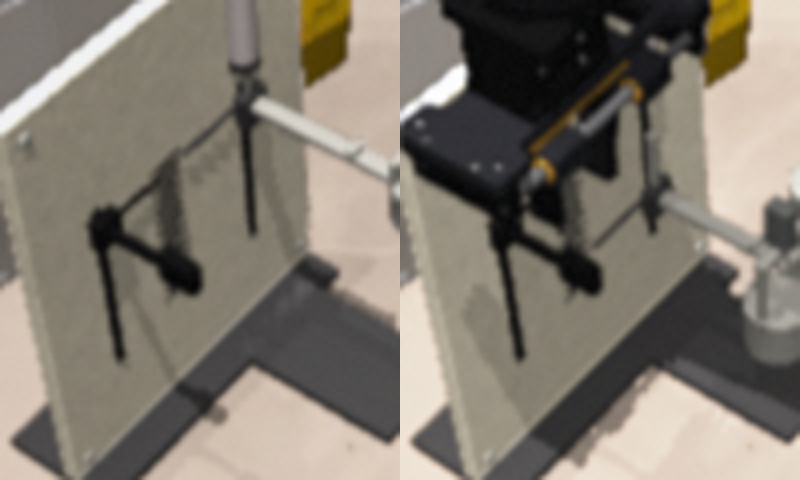

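```bash
cat > tm.py <<'E'
from h import *
from scipy.optimize import minimize
g=lambda f:cv2.GaussianBlur(cv2.imread('pics/'+f).astype(np.float32).mean(2),(0,0),.7)
def dip(A,B,w,cam_='scene',h=(8,8),off=(0,0),rng=np.arange(.06,.125,.0005)):
    # w world ref pt at dip 0; warp B patch at projected displacement & compare
    p0=w2p(cam_,w); best=[]
    ys,xs=np.mgrid[-h[1]:h[1]+1,-h[0]:h[0]+1].astype(np.float32)
    c0=p0+np.array(off)
    T=cv2.remap(A,xs+np.float32(c0[0]),ys+np.float32(c0[1]),cv2.INTER_CUBIC)
    for d in rng:
        m=-9
        for dx in (-1.,-.5,0,.5,1.):
            q=w2p(cam_,np.array(w)-[0,0,d])+np.array(off)
            P=cv2.remap(B,xs+np.float32(q[0]+dx),ys+np.float32(q[1]),cv2.INTER_CUBIC)
            m=max(m,np.corrcoef(T.ravel(),P.ravel())[0,1])
        best.append(m)
    i=int(np.argmax(best)); 
    if 0<i<len(rng)-1:
        y=best[i-1:i+2]; return rng[i]+(rng[1]-rng[0])*.5*(y[0]-y[2])/(y[0]-2*y[1]+y[2]),best[i]
    return rng[i],best[i]
E
python3 - <<'E'
from tm import *
A=(g('scene0.png')+g('scene1.png'))/2
for f in('scene9.png','scene10.png','scene11.png'):
    B=g(f)
    for nm,w,h in (('hub',[.648,-.048,.24],(6,5)),('arm',[.60,-.056,.24],(7,5)),('hub+arm',[.635,-.05,.24],(10,6)),('rod',[.645,-.01,.24],(6,5))):
        print(f,nm,w2p('scene',w).round(1),np.round(dip(A,B,w,h=h),4))
E
```

```text
scene9.png hub [222.1 144.2] [0.0862 0.194 ]
scene9.png arm [236.2 151.5] [0.0801 0.8799]
scene9.png hub+arm [225.9 146.2] [0.0861 0.0854]
scene9.png rod [212.5 151.5] [0.094 0.967]Traceback (most recent call last):
  File "<stdin>", line 6, in <module>
  File "tm.py", line 13, in dip
    q=w2p(cam_,np.array(w)-[0,0,d])+np.array(off)
      ~~~^^^^^^^^^^^^^^^^^^^^^^^^^^
  File "h.py", line 9, in w2p
    K,R,t=cam(n); c=R@np.array(w)+t; q=K@c; return q[:2]/q[2]
          ~~~^^^
  File "h.py", line 4, in cam
    p=camera_params(n); R=cv2.Rodrigues(np.array(p['rvec'],float))[0]; t=np.array(p['tvec'],float).ravel()
ValueError: time passes only in moves, steps and waits
```

```bash
sed -i 's/^def cam(n):/import functools\n@functools.lru_cache(None)\ndef cam(n):/' h.py; python3 - <<'E'
from tm import *
A=(g('scene0.png')+g('scene1.png'))/2
print(readout.get_obs()['time_s'],cam('scene')[2])
for f in('scene10.png','scene11.png'):
    B=g(f)
    for nm,w,h in (('hub',[.648,-.048,.24],(6,5)),('arm',[.60,-.056,.24],(7,5)),('hub+arm',[.635,-.05,.24],(10,6)),('rod',[.645,-.01,.24],(6,5))):
        print(f,nm,w2p('scene',w).round(1),np.round(dip(A,B,w,h=h),4))
E
```

```text
28.675 [0.33920383 0.4133168  1.06811195]
scene10.png hub [222.1 144.2] [0.0948 0.874 ]
scene10.png arm [236.2 151.5] [0.1238 0.7908]
scene10.png hub+arm [225.9 146.2] [0.0926 0.8137]
scene10.png rod [212.5 151.5] [0.0921 0.9569]
scene11.png hub [222.1 144.2] [0.095  0.8693]
scene11.png arm [236.2 151.5] [0.1241 0.7494]
scene11.png hub+arm [225.9 146.2] [0.0927 0.8112]
scene11.png rod [212.5 151.5] [0.06   0.1028]
```

```bash
python3 -m pendant '{"xyz":[[0,0,-0.003],[0,0,-0.0015],[0,0,0]],"turn":[0,0,0]}'; python3 -m pendant '{"xyz":[[0,0,0],[0,0,0]],"turn":[0,0]}'
```

```text
time_s: 29.05
tool_pos: [0.5617, 0.0895, 0.1293]
tool_rot: [162.8, 89.3, -6.7]
force: [0.5, -1.3, -0.7]
grip_width: 0.0118
time_s: 29.3
tool_pos: [0.5617, 0.0895, 0.1292]
tool_rot: [162.7, 89.3, -6.8]
force: [-0.2, -1.2, 1.2]
grip_width: 0.0118
```

Index at about 92.4 mm. I'll release, rise above it, and pull back towards the robot so both blades are in view.

```bash
python3 -m pendant '{"xyz":[[0,0,0],[0,0,0],[0,0,0],[0,0,0]],"turn":[0,0,0,0]}' 0.45; python3 -m pendant '{"xyz":[[0,0,0.006],[0,0,0.015],[0,0,0.025],[0,0,0.03],[0,0,0.04],[-0.02,0.02,0.04],[-0.03,0.03,0.02],[-0.03,0.04,0],[-0.03,0.04,0],[0,0,0]],"turn":[0,0,0,0,0,0,0,0,0,0]}'; python3 - <<'E'
from h import *
for c in('scene','top'):
  im=save(c,c+'14.png')
  for n in('hook_seat','pointer','index_tab','index_mark','canister'):
      for d in pinpoint(c,n)[:4]:
        w=c2w(c,d['at'])
        if w[1]>-.1: print(c,n,round(d['score'],2),np.round(w,4))
a=[]
for c in('scene','top'):
  im=cv2.imread(f'pics/{c}14.png');u,v=w2p(c,[.61,0.03,.17]).astype(int)
  a.append(cv2.resize(im[v-40:v+40,u-40:u+40],(400,400),interpolation=cv2.INTER_CUBIC))
cv2.imwrite('pics/g14.png',np.hstack(a))
print(readout.get_obs()['time_s'])
E
```

```text
time_s: 29.8
tool_pos: [0.5614, 0.091, 0.1292]
tool_rot: [169.8, 89.4, 0.4]
force: [0.7, 0.2, 0.1]
grip_width: 0.0375
time_s: 31.05
tool_pos: [0.448, 0.2263, 0.3221]
tool_rot: [176.5, 88.6, 7.1]
force: [0.1, -0.1, 0.1]
grip_width: 0.039
scene hook_seat 0.81 [ 0.5432 -0.0695  0.1501]
scene index_tab 0.63 [0.5586 0.0884 0.1453]
scene canister 0.97 [ 0.5414 -0.0702  0.0504]
top hook_seat 0.79 [ 0.5423 -0.0656  0.1484]
top index_tab 0.54 [0.5638 0.0893 0.1424]
top index_mark 0.54 [0.6333 0.0493 0.1475]
top canister 0.25 [ 0.448   0.299  -0.0014]
31.65
```

View pics/g14.png

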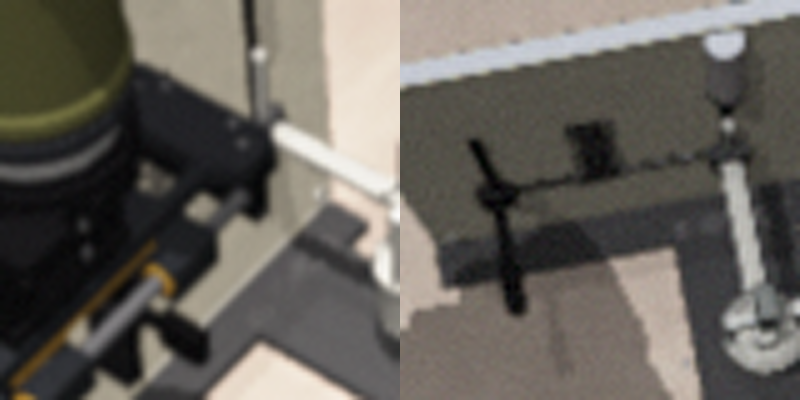

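```bash
python3 -m pendant '{"xyz":[[-0.01,-0.02,0.02],[-0.01,-0.04,0.02],[-0.01,-0.055,0.01],[0,-0.06,0],[0,-0.06,0],[0,-0.06,0],[0,-0.06,0],[0,-0.06,0],[0,-0.04,0],[0,0,0]],"turn":[0,0,0,0,0,0,0,0,0,0]}'; python3 - <<'E'
from h import *
for c in('scene','top'):
  im=save(c,c+'15.png')
  for n in('hook_seat','pointer','index_tab','index_mark','canister'):
      for d in pinpoint(c,n)[:4]:
        w=c2w(c,d['at'])
        if w[1]>-.1: print(c,n,round(d['score'],2),np.round(w,4))
a=[]
for c in('scene','top'):
  im=cv2.imread(f'pics/{c}15.png');u,v=w2p(c,[.61,0.03,.17]).astype(int)
  a.append(cv2.resize(im[v-40:v+40,u-40:u+40],(400,400),interpolation=cv2.INTER_CUBIC))
cv2.imwrite('pics/g15.png',np.hstack(a))
o=readout.get_obs();print(o['time_s'],o['tool_pos'])
E
```

```text
time_s: 32.9
tool_pos: [0.4161, -0.248, 0.371]
tool_rot: [174.4, 88.7, 4.7]
force: [0.1, 0.5, -0.9]
grip_width: 0.0394
scene hook_seat 0.58 [ 0.5434 -0.0685  0.1477]
scene pointer 0.74 [0.4503 0.2983 0.0045]
scene pointer 0.67 [0.6377 0.0154 0.1515]
scene pointer 0.52 [ 0.5413 -0.0726  0.1777]
scene index_tab 0.62 [0.5619 0.0918 0.1484]
scene index_mark 0.76 [0.6339 0.0457 0.1486]
scene canister 0.73 [ 0.5422 -0.0718  0.0532]
top hook_seat 0.78 [ 0.5426 -0.0643  0.1479]
top pointer 0.23 [ 4.086e-01 -9.320e-02  3.000e-04]
top index_tab 0.58 [0.5648 0.0878 0.1429]
top index_mark 0.52 [0.6303 0.0522 0.1497]
top canister 0.59 [ 4.484e-01  2.950e-01 -3.000e-04]
top canister 0.48 [ 0.5412 -0.0709  0.0502]
33.5 [ 0.41733844 -0.2441159   0.37203125]
```

View pics/g15.png

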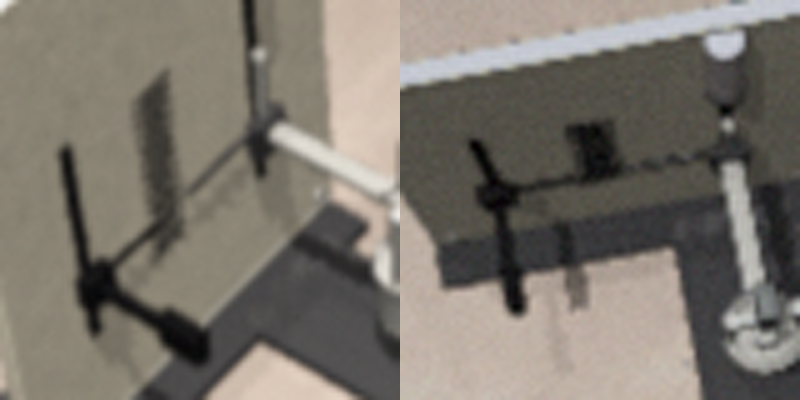

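```bash
python3 - <<'E'
from tm import *
from h import *
for c in('scene','top'):
    np.save(f'pics/avg_{c}.npy',np.mean([read_camera(c).astype(np.float32) for _ in range(14)],0))
A0={c:np.mean([cv2.GaussianBlur(cv2.imread(f'pics/{c}{i}.png').astype(np.float32).mean(2),(0,0),.6) for i in(0,1)],0) for c in('scene','top')}
rng=np.arange(.085,.1,.0005)
for c in('scene','top'):
    B=cv2.GaussianBlur(np.load(f'pics/avg_{c}.npy').mean(2),(0,0),.6)
    P=[('hub',[.648,-.048,.24],(5,5)),('rod',[.647,-.02,.24],(5,4)),('rod2',[.645,-.008,.24],(5,4)),
       ('mrod',[.634,.058,.24],(3,4)),('mhub',[.63,.085,.24],(5,5)),('mhub2',[.625,.098,.24],(6,6)),('itab',[.561,.09,.24],(6,6)),('arm',[.59,.093,.24],(6,6))]
    for nm,w,h in P: print(c,nm,w2p(c,w).round(1),np.round(dip(A0[c],B,w,c,h=h,rng=rng),4))
a=np.load('pics/avg_scene.npy')[135:215,165:245,::-1]
b=np.load('pics/avg_top.npy')[155:215,190:280,::-1]
cv2.imwrite('pics/g16.png',cv2.resize(a,(560,560),interpolation=cv2.INTER_CUBIC))
o=readout.get_obs();print(o['time_s'])
E
```

```text
scene hub [222.1 144.2] [0.0935 0.9804]
scene rod [214.8 149.3] [0.0941 0.9882]
scene rod2 [211.9 151.9] [0.094  0.9493]
scene mrod [195.8 166.3] [0.0943 0.9816]
scene mhub [188.8 172.3] [0.0916 0.9326]
scene mhub2 [186.1 175.9] [0.0921 0.9188]
scene itab [204.6 187.6] [0.0935 0.8765]
scene arm [196.3 182.1] [0.0942 0.8782]
top hub [251.7 163.4] [0.0977 0.9466]
top rod [242.2 164. ] [0.0894 0.8488]
top rod2 [238.2 164.7] [0.0861 0.925 ]
top mrod [215.8 168.8] [0.0932 0.9694]
top mhub [206.7 170.3] [0.0868 0.9556]
top mhub2 [202.2 172.1] [0.0894 0.7566]
top itab [204.9 193.3] [0.087  0.6088]
top arm [203.9 183.6] [0.085  0.5939]
34.9[ WARN:0@35.555] global loadsave.cpp:1063 imwrite_ Unsupported depth image for selected encoder is fallbacked to CV_8U.
```

View pics/g16.png

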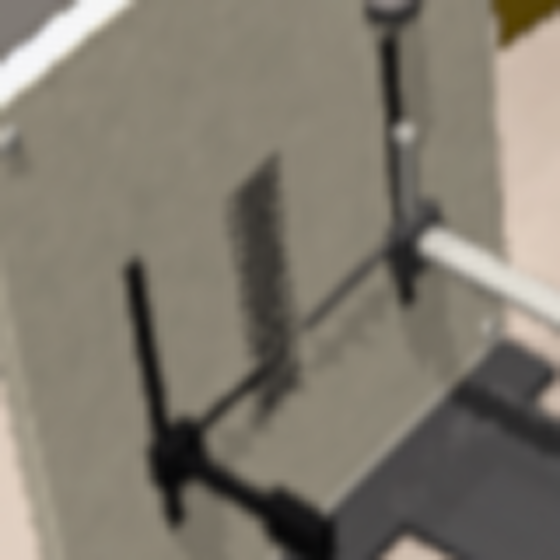

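```bash
python3 - <<'E'
from h import *
A=np.mean([cv2.imread(f'pics/scene{i}.png').astype(np.float32).mean(2) for i in(0,1)],0)
B=np.load('pics/avg_scene.npy').mean(2)
# per-column dark centroid near projected line
def prof(I,z,ys):
    out=[]
    for y in ys:
        # point on line along board y-dir, 4mm ahead of board
        w=np.array([.6549-.004-.1808*y,-.0466+.9835*y,z]) ; p=w2p('scene',w); v=w2p('scene',w-[0,0,.01])-p; n=v/np.linalg.norm(v)
        t=np.arange(-7,7.01,.1)
        s=cv2.remap(I.astype(np.float32),(p[0]+t*n[0]).astype(np.float32)[None],(p[1]+t*n[1]).astype(np.float32)[None],cv2.INTER_CUBIC)[0]
        k=np.abs(t)<6.9
        i=np.argmin(np.where(np.abs(t)<4.5,s,999)); 
        m=np.abs(t-t[i])<2; wgt=np.clip(np.median(s)-s[m],0,None); 
        out.append(((t[m]*wgt).sum()/wgt.sum()/np.linalg.norm(v)*10, np.median(s)-s[i]))
    return out
ys=np.arange(.012,.146,.005)
a=prof(A,.24,ys); b=prof(B,.147,ys)
for y,x,z in zip(ys,a,b): print(int(y*1000),'ref mm below %.1f (c%.0f)'%x,'now %.1f (c%.0f)'%z,'diff %.1f'%(z[0]-x[0]))
E
```

```text
12 ref mm below 3.6 (c41) now 6.0 (c44) diff 2.4
17 ref mm below 0.8 (c46) now 1.1 (c42) diff 0.3
22 ref mm below -0.3 (c40) now -0.5 (c33) diff -0.2
27 ref mm below -0.1 (c42) now -0.6 (c35) diff -0.5
32 ref mm below 0.4 (c40) now -0.7 (c37) diff -1.2
37 ref mm below 0.7 (c39) now -0.9 (c39) diff -1.6
42 ref mm below 0.7 (c51) now -1.0 (c35) diff -1.7
47 ref mm below 0.0 (c45) now -0.6 (c36) diff -0.7
52 ref mm below -0.1 (c45) now -0.4 (c39) diff -0.3
57 ref mm below -0.9 (c46) now -0.5 (c38) diff 0.4
62 ref mm below -1.0 (c39) now -0.5 (c36) diff 0.5
67 ref mm below -1.8 (c33) now -2.0 (c35) diff -0.2
72 ref mm below -4.4 (c22) now -5.5 (c15) diff -1.1
77 ref mm below 0.9 (c12) now 18.8 (c9) diff 17.9
82 ref mm below 16.2 (c6) now -12.7 (c6) diff -28.9
87 ref mm below 13.6 (c4) now 3.1 (c7) diff -10.5
92 ref mm below 3.6 (c6) now 3.7 (c14) diff 0.1
97 ref mm below 2.1 (c33) now 2.8 (c32) diff 0.7
102 ref mm below 2.4 (c46) now 1.6 (c60) diff -0.7
107 ref mm below 1.0 (c69) now 0.0 (c65) diff -0.9
112 ref mm below -0.1 (c66) now -0.3 (c65) diff -0.2
117 ref mm below -0.3 (c69) now -0.6 (c62) diff -0.3
122 ref mm below -0.8 (c63) now -1.2 (c63) diff -0.5
127 ref mm below -0.4 (c59) now -1.1 (c63) diff -0.8
132 ref mm below 0.3 (c38) now -0.5 (c27) diff -0.9
137 ref mm below 3.2 (c10) now 4.7 (c13) diff 1.4
142 ref mm below 1.8 (c10) now 2.3 (c15) diff 0.6
```

```bash
python3 - <<'E'
from h import *
im=save('scene','fin.png'); im2=read_camera('top')
a=np.load('pics/avg_scene.npy'); print('motion vs avg (hook/canister area)',np.abs(cv2.blur(im.astype(np.float32)-a,(3,3)))[130:260,170:290].max())
spot=cv2.absdiff(cv2.imread('pics/scene0.png'),im[:,:,::-1])
for n in('cup','small_bottle','tape','wood_stamp'):
    for d in pinpoint('scene',n)[:1]+ (pinpoint('top',n)[:0]): print(n,np.round(c2w('scene',d['at']),3))
o=readout.get_obs();print(o['time_s'],o['force'],o['tool_pos'])
E
```

```text
motion vs avg (hook/canister area) 3.5793626
cup [0.453 0.297 0.002]
small_bottle [ 0.448 -0.341  0.   ]
tape [ 0.404 -0.091  0.001]
wood_stamp [ 0.584 -0.337  0.005]
35.4 [0.47297497 0.03499253 0.08333144] [ 0.41730373 -0.24440275  0.37189533]
```

View pics/fin.png

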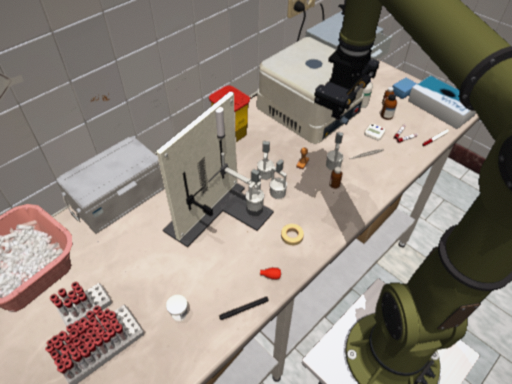

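The canister hangs at (255,195), the index is level at (200,208), every bystander is where it started, and the gripper is clear. Handing in.

```bash
python3 -c "
from cell import sign_off
print(sign_off())"
```

```text
the job is handed in; nothing more can be done
None
```

The canister nearest the base, at about (0.45, -0.21), is hanging at rest on the hook. The index is set level with the pointer at about 92.4 mm, and I handed the job in at 35.4 s of the 67 s allowed.

- **Load transfer:** I lowered the canister at about 2.5 cm/s or less. I let go with the wrist reading 0.21 N in z, against 0.08 N once empty, so the hook was within about 0.15 N of carrying the full weight. A small sideways force of up to about 2.4 N built up on the seat during lowering. I eased it to under 1 N before releasing.
- **Level check:** Averaged scene pictures, compared with the starting pictures, put pointer and mark level within about 0.5 mm. The gripper's travel agreed. Patch matching scattered by 1–2 mm in the scene view. In the coarser top view it scattered by up to about 6 mm, so I did not rely on that view.
- **Last look:** The hook and canister showed no motion. The bystanders were within about 4 mm of where they were first measured, which is the networks' accuracy. The gripper touched nothing.

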